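# Pack the peg caddy

### The job

Pack the blue laundry caddy: lay each of the three wooden pegs flat in the tub that has the colour of its dipped end, and lay the stainless steel lint comb flat in the long empty bay of the caddy, lengthwise. The all-plastic red peg and the black plastic comb do not belong in it; leave them where they lie.

Things in the scene. Friction and masses are not known exactly. Their poses are not given: they have to be found in the camera images.
- red_tipped_peg: Loose wooden clothes peg lying on its side on the counter: a bar 90 long (x), 18 wide (y), 14 high (z); pale wood with the 34 mm at its +x end dipped in red and a small steel spring in the middle. Origin: centre of its underside. About 25 g. Grip it across its 18 mm width (along y), anywhere near the middle. Either end may point either way in its tub.
- black_tipped_peg: Loose wooden clothes peg lying on its side on the counter: a bar 90 long (x), 18 wide (y), 14 high (z); pale wood with the 34 mm at its +x end dipped in black and a small steel spring in the middle. Origin: centre of its underside. About 25 g. Grip it across its 18 mm width (along y), anywhere near the middle. Either end may point either way in its tub.
- green_tipped_peg: Loose wooden clothes peg lying on its side on the counter: a bar 90 long (x), 18 wide (y), 14 high (z); pale wood with the 34 mm at its +x end dipped in green and a small steel spring in the middle. Origin: centre of its underside. About 25 g. Grip it across its 18 mm width (along y), anywhere near the middle. Either end may point either way in its tub.
- lint_comb: Loose stainless steel lint comb, bare bright metal, 130 long (x), lying flat: handle bar from x = -65 to x = +5, 18 wide (y) and 14 high (z); toothed head from x = +5 to +65, 30 wide (y, -15 to +15), 6 thick, on the counter. Origin: on the centre line, at the underside, halfway along the 130. About 60 g, centre of mass near x = -15. Grip across the handle (along y) near x = -25.
- red_tub: Red plastic tub, open on top, standing fixed in the caddy: outside 116 (x) by 74 (y) by 20 high, walls and floor 3 thick, so inside 110 by 68 with the inner floor 3 above its origin. Origin: centre of its underside, which is 4 above the counter. Its x axis is its long direction, parallel to the caddy's x. The three tubs stand side by side along the caddy's y, 80 apart, in an order that changes.
- black_tub: Black plastic tub, open on top, standing fixed in the caddy: outside 116 (x) by 74 (y) by 20 high, walls and floor 3 thick, so inside 110 by 68 with the inner floor 3 above its origin. Origin: centre of its underside, which is 4 above the counter. Its x axis is its long direction, parallel to the caddy's x. The three tubs stand side by side along the caddy's y, 80 apart, in an order that changes.
- green_tub: Green plastic tub, open on top, standing fixed in the caddy: outside 116 (x) by 74 (y) by 20 high, walls and floor 3 thick, so inside 110 by 68 with the inner floor 3 above its origin. Origin: centre of its underside, which is 4 above the counter. Its x axis is its long direction, parallel to the caddy's x. The three tubs stand side by side along the caddy's y, 80 apart, in an order that changes.
- caddy: Blue plastic tray fixed to the counter, 204 (x) by 250 (y) by 25 high, floor and walls 4 thick. Origin: centre of its underside, on the counter. Long empty bay on the side nearer the robot: x = -98 to -30, y = -121 to 121, floor 4 above the counter, walls up to 25. Past a 4 thick wall stand the three tubs, centres at x = +36, y = -80, 0, +80. Turned by up to 0.25 rad.
- plastic_peg: Look-alike, to be left alone: loose clothes peg of the same size (90 x 18 x 14) and shape but red plastic all over, no wood. Origin: centre of its underside.
- black_comb: Look-alike, to be left alone: loose black plastic hair comb of the same shape and size as the lint comb (130 x 30 x 14). Origin: on its centre line, at the underside, halfway along.

How it is judged (in metres and radians):
At the end, for the whole second after the job is handed in: Each wooden peg flat (0.12 rad) on its own colour's tub floor (5 mm; 15 mm off centre lengthwise, 28 mm across); steel comb flat (0.1 rad) on the bay floor (5 mm; 20 mm off its centre line, 60 mm along); all at rest (20 mm/s); plastic peg and black comb moved under 15 mm (x of red_tipped_peg in the frame of red_tub between -0.015 and 0.015 m and y of red_tipped_peg in the frame of red_tub between -0.028 and 0.028 m and z of red_tipped_peg in the frame of red_tub between -0.001 and 0.008 m and angle between each of red_tipped_peg, black_tipped_peg, green_tipped_peg's own z axis and vertical below 0.12 rad and linear speed of each of red_tipped_peg, black_tipped_peg, green_tipped_peg, lint_comb below 0.02 m/s and x of black_tipped_peg in the frame of black_tub between -0.015 and 0.015 m and y of black_tipped_peg in the frame of black_tub between -0.028 and 0.028 m and z of black_tipped_peg in the frame of black_tub between -0.001 and 0.008 m and x of green_tipped_peg in the frame of green_tub between -0.015 and 0.015 m and y of green_tipped_peg in the frame of green_tub between -0.028 and 0.028 m and z of green_tipped_peg in the frame of green_tub between -0.001 and 0.008 m and x of lint_comb in the frame of caddy between -0.084 and -0.044 m and y of lint_comb in the frame of caddy between -0.06 and 0.06 m and z of lint_comb in the frame of caddy between -0.001 and 0.009 m and angle between lint_comb's own z axis and vertical below 0.1 rad and distance of each of plastic_peg, black_comb from where it was at the start of the episode below 0.015 m); the robot touches nothing.
It fails at once if the red plastic peg was moved (over 15 mm) (distance of plastic_peg from where it was at the start of the episode above 0.015 m).
It fails at once if the black comb was moved (over 15 mm) (distance of black_comb from where it was at the start of the episode above 0.015 m).
It also fails if it takes over 93 s, if anything falls off the work surface, if the arm or the gripper's body presses on something with over 40 N, if the wrist force passes 120 N, or if a joint passes its speed limit or range.

### The arm

A 6-joint arm with a two-finger parallel gripper is mounted at the origin on the work surface. World frame = base frame: x ahead of the robot, y to its left, z up, the work surface at z = 0. Lengths are in mm, angles in rad, forces in N, time in s.
With the tool pointing down it reaches from about 350 to 875 mm from the base axis. Payload 4.2 kg.
Tool frame: the origin (TCP) lies between the finger pads; the fingertips stand 17 mm ahead of it and the grasp point (between the pads) lies 2 mm behind it; z points along the fingers, y is the line along which they close (so a half turn about z gives the same grasp; the last joint's range is limited). The gripper opens to 85 mm and grips with 20 to 120 N. Pads are 22 mm wide; open, the fingers measure 114 mm over their backs; the gripper's body (76 mm by 85 mm) begins 54 mm behind the grasp point. The pads swing forward as they close: fully open they stand 13 mm farther back than shut.
Start: joints at [1.439, 0.385, 0.008, 0, -1.194, -0.259], TCP at [238.047, 577.869, 220.112] pointing down, gripper open.
Joint ranges: [-3.14, 3.14], [-1.21, 2.06], [-1.07, 1.41], [-3.16, 2.05], [-2.99, -0.16], [-3.1, 3.1]. Speed limits (rad/s): [2.79, 2.79, 3.14, 3.14, 3.14, 3.14].

### API

Orientations are given as a unit quaternion [x, y, z, w].
In Python, from bench import arm, get_image, get_calibration gives the robot as it stands (arm), with the cameras as plain functions.
- The arm moves only by the shell command python3 jog.py FILE [OPENING], which reads ROWS from the file FILE. ROWS is a JSON list of rows, 1 to 10 of them, each written [[dx, dy, dz], [rx, ry, rz]]: dx, dy, dz in a scale on which 1.0 is 800 mm, then a rotation vector rx, ry, rz in fractions of the full range, 1 being 2 pi rad; each row is the pose to reach, as a shift and turn from the pose commanded when the command began, along the tool's axes at that moment; what a row does not reach only later rows make up. A row lasts 1/10 s, in which the tool goes at most 50 mm and 0.15 rad, less where a joint would pass 70% of its speed; a pose out of reach is approached as far as the arm can. OPENING is the finger opening in mm, set as the command begins (- or left out keeps the last). The fingers move at their own pace and stop on an object; the grip force is fixed at half the most. Time passes only in rows, so rows that do not move let the fingers close. It prints the time, the measured TCP pose, the force, the opening and the grip force at its end. No shift or turn number may pass 1 either way. Input that does not fit is refused with a message, and nothing moves.
- arm.read_state(): the state, without advancing time (a new reading comes with each control period).
- get_image(name): name is "side" or "top"; returns the picture (420x560x3 uint8, blue, green, red); there is no depth.
- get_calibration(name): a dict with "K" (3x3 intrinsics, pixels), "rvec" (rotation vector, rad) and "tvec" (3), from world to camera coordinates, as OpenCV has them. Camera axes: x right, y down, z forward; pixel columns grow to the right and rows downward; lengths in mm; the calibration is good to about 2 mm. A picture is of the moment at which its call begins. get_calibration takes no time and is no camera call.
- arm.job_done(): hands the job in; it is judged then, once.
The state is a dict: "clock": time; "joints": joint angles; "joint_vel": joint speeds; "joint_efforts": joint torques, N m; "position": TCP position; "ee_rot": TCP orientation; "contact_force": force on the tool from outside, world axes, zero at the start; "wrist_torque": the same for the moment, N m; "gripper_width": finger opening in mm; "grasp_force": force on a finger pad.
Only numpy, scipy, OpenCV 4.12 (cv2) and the standard library are available. Lean on these libraries where they do the work, as an engineer would, in place of code of your own. Each camera call takes 0.05 s, during which the arm holds its last target. There are 200 camera calls.

## Working session

There is one attempt and no reset: what is moved stays moved. The work goes in short steps, Python scripts to look and compute and a shell command to move; the robot and the scene stay as the last step left them, time stands still between calls to the robot, and variables do not carry over. Pictures are saved under pics/ and viewed, at most 14 in all, crops included, and the job is handed in when it is done.

```bash
ls; mkdir -p pics; python3 - <<'E'
from bench import arm, get_image, get_calibration
import cv2
for n in("top","side"):
    im=get_image(n); cv2.imwrite(f"pics/{n}0.png",im)
    c=get_calibration(n); print(n,c)
s=arm.read_state();print(s)
E
```

```text
bench.py
jog.py
pics
top {'K': array([[459.61768755,   0.        , 274.03642886],
       [  0.        , 459.61768755, 206.53835818],
       [  0.        ,   0.        ,   1.        ]]), 'rvec': array([ 2.17955568, -2.15487681,  0.09381376]), 'tvec': array([  13.98108008,  511.47960552, 1044.46208505])}
side {'K': array([[429.6693919 ,   0.        , 274.44025955],
       [  0.        , 429.6693919 , 208.63000438],
       [  0.        ,   0.        ,   1.        ]]), 'rvec': array([ 2.32110839, -0.08087547,  0.05855183]), 'tvec': array([-494.71766417,   48.86481629, 1263.43265252])}
{'clock': 0.1, 'joints': array([ 1.43861119e+00,  3.85512245e-01,  6.73355478e-03, -4.10034108e-04,
       -1.19401074e+00, -2.58571384e-01]), 'joint_vel': array([ 0.00022605, -0.00096535,  0.00334289,  0.00141742,  0.00150281,
        0.00037754]), 'joint_efforts': array([-7.65822679e-04, -3.93317986e+01,  1.88929796e+01,  4.19798568e+00,
       -2.60668436e-03,  5.48660296e-06]), 'position': array([237.85494631, 577.37057879, 219.10371111]), 'ee_rot': array([ 9.80959116e-01, -1.94211697e-01, -1.27246756e-04,  1.00659425e-03]), 'contact_force': array([-0.18388707,  0.102707  , -0.46508869]), 'wrist_torque': array([-0.04264329, -0.01933167, -0.05189669]), 'grasp_force': 0.0, 'gripper_width': 85.27903389638902}
```

View pics/top0.png

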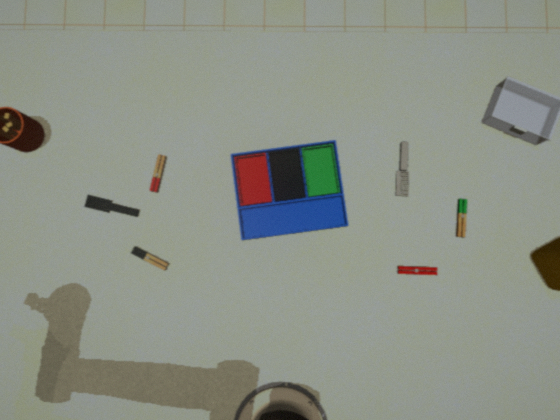

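View pics/side0.png

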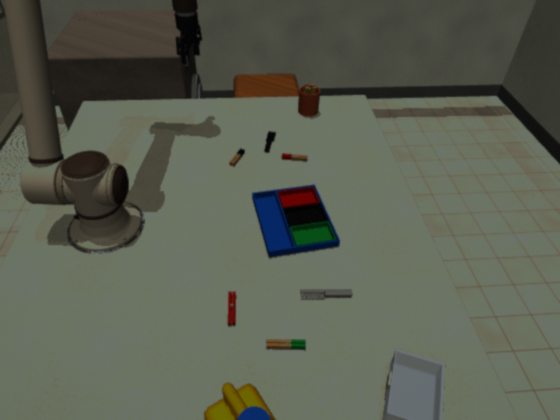

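```bash
python3 - <<'E'
import cv2,numpy as np
im=cv2.imread("pics/top0.png")
def c(x,y,w,h,n,s): cv2.imwrite(f"pics/{n}.png",cv2.convertScaleAbs(cv2.resize(im[y:y+h,x:x+w],None,fx=s,fy=s,interpolation=cv2.INTER_CUBIC),alpha=1.3))
a=cv2.resize(im[145:285,80:180],None,fx=4,fy=4,interpolation=cv2.INTER_CUBIC)
b=cv2.resize(im[140:280,385:485],None,fx=4,fy=4,interpolation=cv2.INTER_CUBIC)
cv2.imwrite("pics/ab.png",np.hstack([a,b]))
c(225,135,130,110,"cad",5)
E
```

```text
(no output)
```

View pics/ab.png

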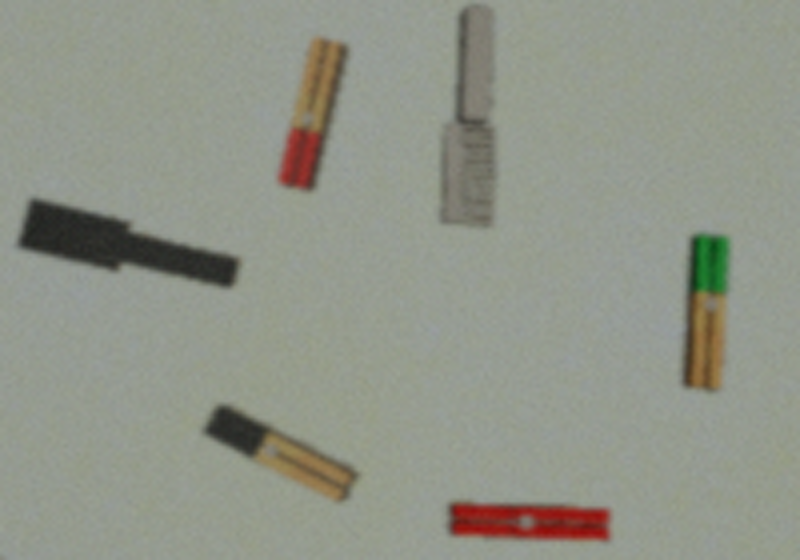

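View pics/cad.png

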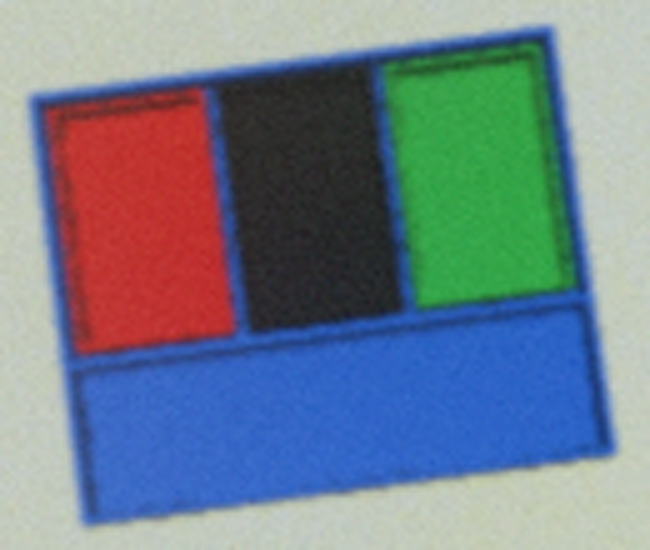

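```bash
cat > h.py <<'E'
import cv2,numpy as np
from scipy.spatial.transform import Rotation as R
def px2w(uv,z,cam="top"):
    from bench import arm, get_image, get_calibration
    c=get_calibration(cam); M=cv2.Rodrigues(c["rvec"])[0]; t=c["tvec"]
    uv=np.array(uv,float).reshape(-1,1,2)
    n=cv2.undistortPoints(uv,c["K"],None).reshape(-1,2)
    d=np.c_[n,np.ones(len(n))]@M; o=-M.T@t
    return (o+d*((z-o[2])/d[:,2])[:,None])[:,:2]
def go(x,y,z,yaw):
    "tool-axis shift and turn from the measured pose; tool down, tool x along yaw (mod pi, nearest)"
    from bench import arm, get_image, get_calibration
    s=arm.read_state(); r=R.from_quat(s["ee_rot"]); m=r.as_matrix()
    y0=np.arctan2(m[1,0],m[0,0]); out=[]
    for k in(-1,0,1):
        yw=yaw+k*np.pi; j1=np.arctan2(y,x); j6=s["joints"][5]+(yw-y0)-(j1-s["joints"][0])
        if abs(j6)<2.9 and abs(yw-y0)<2.6: out.append((abs(yw-y0),yw,j6))
    _,yw,j6=min(out)
    T=R.from_euler("z",yw)*R.from_euler("x",np.pi)
    print("d",np.round(r.inv().apply(np.array([x,y,z])-s["position"]),1),"rv",np.round((r.inv()*T).as_rotvec(),3),"yaw",round(yw,3),"j6",round(j6,2),"pos",np.round(s["position"],1),"t",s["clock"])
E
cat > m.py <<'E'
from h import *
a=lambda p:np.array(p)/4+[80,145]
b=lambda p:(np.array(p)-[400,0])/4+[385,140]
P={}
for n,f,t,w in(("red",a,(296,186),(329,41)),("black",a,(213,418),(350,487)),("green",b,(712,236),(703,389))):
    q=px2w([f(t),f(w)],14); d=q[0]-q[1]; P[n]=(*q.mean(0),np.arctan2(d[1],d[0])); print(n,np.round(P[n],3),np.linalg.norm(d).round(1))
q=px2w([b((475,121)),b((478,6))],14); e=px2w(b((466,224)),6)[0]; d=e-q[1]
u=q[1]+40*(q[0]-q[1])/np.linalg.norm(q[0]-q[1])
P["comb"]=(*u,np.arctan2(d[1],d[0])); print("comb grip",np.round(P["comb"],3),np.linalg.norm(d),np.linalg.norm(q[0]-q[1]))
c=px2w(np.array([(32,97),(553,28),(616,455),(85,523)])/5+[225,135],25) # far-left, far-right, near-right, near-left
ce=c.mean(0); dx=(c[0]+c[1]-c[2]-c[3])/2; dy=(c[0]+c[3]-c[1]-c[2])/2
yaw=np.arctan2(dx[1],dx[0]); yw2=np.arctan2(dy[1],dy[0])-np.pi/2
print("caddy",ce.round(1),yaw,yw2,np.linalg.norm(dx),np.linalg.norm(dy))
yaw=(204*yaw+250*yw2)/454; C=np.array([[np.cos(yaw),-np.sin(yaw)],[np.sin(yaw),np.cos(yaw)]])
for n,y in(("red",80),("black",0),("green",-80)): P[n+"T"]=(*(ce+C@[36,y]),yaw)
P["bay"]=(*(ce+C@[-64,0]),yaw)
for k in P: print(k,np.round(P[k],3))
E
python3 - <<'E'
from m import P
from h import go
go(*P["black"][:2],80,P["black"][2])
E
```

```text
red [588.513 295.766   2.955] 88.7
black [388.446 306.756   1.125] 90.4
green [ 4.90120e+02 -4.19049e+02 -8.60000e-02] 89.9
comb grip [ 630.996 -286.591    3.088] 129.69463888269627 69.24975598897122
caddy [551.  -15.3] 0.14269167828931703 0.1411816870279603 202.42014732326612 247.54899380898854
red [588.513 295.766   2.955]
black [388.446 306.756   1.125]
green [ 4.90120e+02 -4.19049e+02 -8.60000e-02]
comb [ 630.996 -286.591    3.088]
redT [5.75314e+02 6.90180e+01 1.42000e-01]
blackT [ 5.86625e+02 -1.01780e+01  1.42000e-01]
greenT [ 5.97936e+02 -8.93750e+01  1.42000e-01]
bay [ 4.8763e+02 -2.4317e+01  1.4200e-01]
d [242.3 192.5 139.5] rv [ 2.000e-03  1.000e-03 -1.516e+00] yaw 1.125 j6 2.03 pos [237.9 577.4 219.1] t 0.1
```

Careful with the scale: shifts go in shares of 800 mm and turns go in shares of 2 pi rad. That gives: 242 mm is 0.3025, 120 mm is 0.15, -1.516 rad is -0.2413.

```bash
echo '[[[0.3025,0.24,0.15],[0,0,-0.2413]],[[0.3025,0.24,0.15],[0,0,-0.2413]],[[0.3025,0.24,0.15],[0,0,-0.2413]],[[0.3025,0.24,0.15],[0,0,-0.2413]],[[0.3025,0.24,0.15],[0,0,-0.2413]],[[0.3025,0.24,0.15],[0,0,-0.2413]],[[0.3025,0.24,0.15],[0,0,-0.2413]],[[0.3025,0.24,0.15],[0,0,-0.2413]],[[0.3025,0.24,0.15],[0,0,-0.2413]],[[0.3025,0.24,0.15],[0,0,-0.2413]]]' > m.json && python3 jog.py m.json 50
python3 -c "
from m import P
from h import go
go(*P['black'][:2],20,P['black'][2])"|tail -1
```

```text
clock: 1.1
position: [388.7, 307.4, 99.7]
ee_rot: [0.851, 0.525, -0.0, 0.0]
contact_force: [-0.1, -0.1, -0.5]
gripper_width: 50.3
grasp_force: 0.0
d [-0.7  0.1 79.7] rv [-0.     0.001 -0.02 ] yaw 1.125 j6 2.03 pos [388.7 307.4  99.7] t 1.1
```

Converted, 79 mm is 0.0988, 65 mm is 0.0813, -0.02 rad is -0.0032.

```bash
echo '[[[-0.0013,0,0.05],[0,0,-0.0032]],[[-0.0013,0,0.0813],[0,0,-0.0032]],[[-0.0013,0,0.0988],[0,0,-0.0032]],[[-0.0013,0,0.0988],[0,0,-0.0032]],[[-0.0013,0,0.0988],[0,0,-0.0032]]]' > m.json && python3 jog.py m.json 
echo '[[[0,0,0],[0,0,0]],[[0,0,0],[0,0,0]],[[0,0,0],[0,0,0]],[[0,0,0],[0,0,0]],[[0,0,0],[0,0,0]],[[0,0,0],[0,0,0]]]' > m.json && python3 jog.py m.json 8
```

```text
clock: 1.6
position: [388.3, 307.4, 21.2]
ee_rot: [0.847, 0.531, -0.0, 0.0]
contact_force: [0.4, -0.4, 0.2]
gripper_width: 50.0
grasp_force: 0.0
clock: 2.2
position: [388.2, 307.3, 21.2]
ee_rot: [0.847, 0.531, 0.0, -0.0]
contact_force: [-0.6, 0.6, 0.3]
gripper_width: 7.7
grasp_force: 0.0
```

```bash
python3 - <<'E'
from bench import arm, get_image, get_calibration
import cv2,numpy as np
from h import *
im=get_image("side")
cv2.imwrite("pics/s1.png",cv2.resize(im[90:210,160:340],None,fx=4,fy=4,interpolation=cv2.INTER_CUBIC))
print(np.round(arm.read_state()["joints"],3))
for n in("top",):
    b=get_image(n); cv2.imwrite("pics/t1.png",cv2.resize(b[140:290,60:260],None,fx=4,fy=4,interpolation=cv2.INTER_CUBIC))
E
```

```text
[ 0.998  0.417 -0.549  0.    -0.605  1.692]
```

View pics/s1.png

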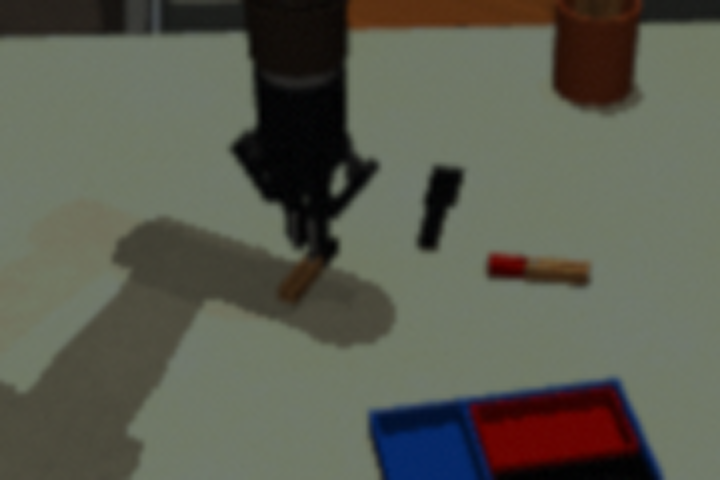

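View pics/t1.png

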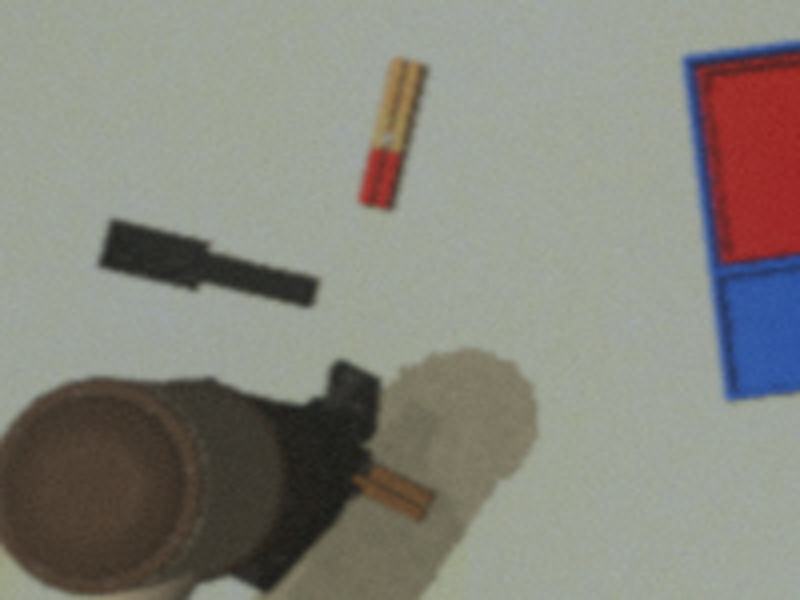

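```bash
python3 - <<'E'
from bench import arm, get_image, get_calibration
import cv2,numpy as np
s=arm.read_state();p=s["position"];print(p,s["gripper_width"])
im={n:get_image(n) for n in("side","top")}
off=[]
for n,(x,y) in(("side",(200,110)),("top",(110,190))):
    c=get_calibration(n)
    w=np.array([p,p-[0,0,17],[388.4,306.8,14],[*(p[:2]),60]])
    from m import P
    th=P["black"][2]; d=np.array([np.cos(th),np.sin(th)]); nn=np.array([-d[1],d[0]])
    cor=[np.r_[np.array(P["black"][:2])+a*45*d+b*9*nn,14] for a,b in((1,1),(1,-1),(-1,-1),(-1,1))]
    q=cv2.projectPoints(np.r_[w,cor],c["rvec"],c["tvec"],c["K"],None)[0].reshape(-1,2)
    print(n,q[:4].round(1).tolist())
    z=cv2.resize(im[n][y:y+80,x:x+80],None,fx=5,fy=5,interpolation=cv2.INTER_CUBIC)
    z=cv2.convertScaleAbs(z,alpha=2.0)
    cv2.polylines(z,[((q[4:]-[x,y])*5).astype(int)],True,(255,255,0),1)
    for k,col in zip(range(2),((0,0,255),(0,255,0))): cv2.circle(z,tuple(((q[k]-[x,y])*5).astype(int)),4,col,1)
    off.append(z)
cv2.imwrite("pics/ov.png",np.hstack(off))
E
```

```text
[388.21965799 307.28119328  21.13269333] 8.195043699923955
red [588.513 295.766   2.955] 88.7
black [388.446 306.756   1.125] 90.4
green [ 4.90120e+02 -4.19049e+02 -8.60000e-02] 89.9
comb grip [ 630.996 -286.591    3.088] 129.69463888269627 69.24975598897122
caddy [551.  -15.3] 0.14269167828931703 0.1411816870279603 202.42014732326612 247.54899380898854
red [588.513 295.766   2.955]
black [388.446 306.756   1.125]
green [ 4.90120e+02 -4.19049e+02 -8.60000e-02]
comb [ 630.996 -286.591    3.088]
redT [5.75314e+02 6.90180e+01 1.42000e-01]
blackT [ 5.86625e+02 -1.01780e+01  1.42000e-01]
greenT [ 5.97936e+02 -8.93750e+01  1.42000e-01]
bay [ 4.8763e+02 -2.4317e+01  1.4200e-01]
side [[236.9, 153.7], [237.1, 157.7], [237.0, 155.5], [236.4, 144.4]]
top [[149.3, 258.2], [151.3, 258.1], [150.3, 258.1], [144.4, 258.5]]
```

View pics/ov.png

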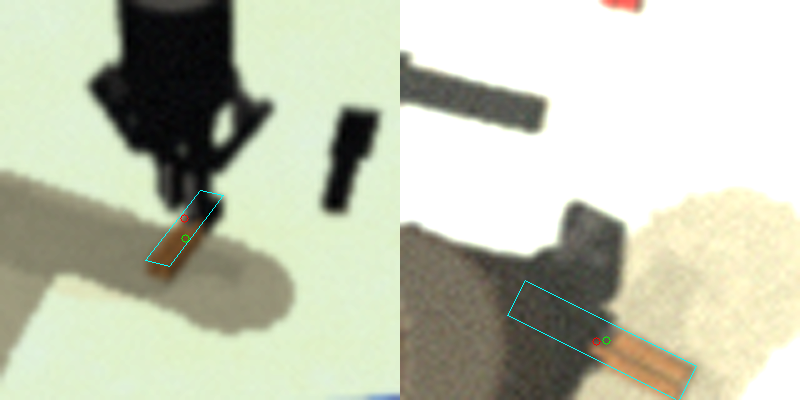

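```bash
echo '[[[0,0,0],[0,0,0]],[[0,0,0],[0,0,0]],[[0,0,0],[0,0,0]],[[0,0,0],[0,0,0]],[[0,0,0],[0,0,0]]]' > m.json && python3 jog.py m.json 50
python3 - <<'E'
from bench import arm, get_image, get_calibration
import cv2,numpy as np
s=arm.read_state();p=s["position"]
im=get_image("side");x,y=205,115
c=get_calibration("side")
z=cv2.convertScaleAbs(cv2.resize(im[y:y+60,x:x+70],None,fx=9,fy=9,interpolation=cv2.INTER_CUBIC),alpha=3)
yt=np.array([-np.sin(1.125),np.cos(1.125),0])
w=[p+sg*25*yt-[0,0,k] for sg in(1,-1) for k in(0,17)]
q=cv2.projectPoints(np.array(w),c["rvec"],c["tvec"],c["K"],None)[0].reshape(-1,2)
for k in range(4): cv2.circle(z,tuple(((q[k]-[x,y])*9).astype(int)),4,(0,0,255) if k%2==0 else (0,255,0),2)
cv2.imwrite("pics/ov2.png",z)
E
```

```text
clock: 2.9
position: [388.2, 307.3, 21.1]
ee_rot: [0.847, 0.531, -0.0, -0.0]
contact_force: [-0.3, -0.4, 0.2]
gripper_width: 50.2
grasp_force: 0.0
```

View pics/ov2.png

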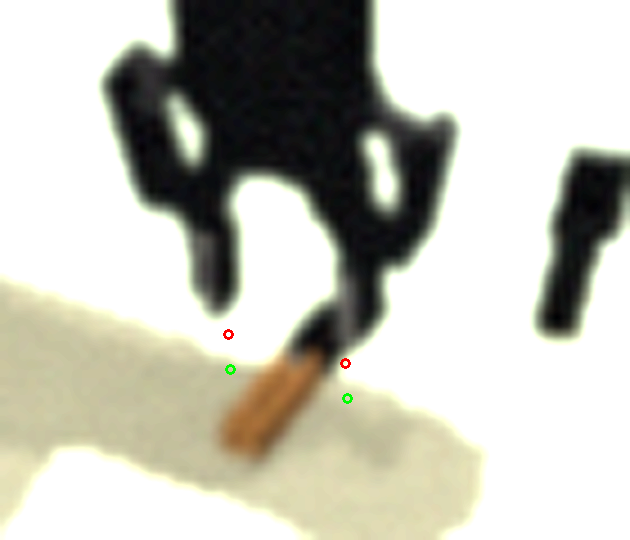

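Converted, 4 mm is 0.005, 2 mm is 0.0025.

```bash
for i in 1 2 ; do :; done; echo '[[[0,0,0.0025],[0,0,0]],[[0,0,0.005],[0,0,0]],[[0,0,0.005],[0,0,0]]]' > m.json && python3 jog.py m.json; echo '[[[0,0,0.0019],[0,0,0]],[[0,0,0.0038],[0,0,0]],[[0,0,0.0038],[0,0,0]]]' > m.json && python3 jog.py m.json
```

```text
clock: 3.25
position: [388.0, 307.0, 16.7]
ee_rot: [0.847, 0.531, -0.0, 0.0]
contact_force: [-0.6, 0.3, -0.6]
gripper_width: 49.8
grasp_force: 0.0
clock: 3.55
position: [388.1, 307.1, 13.9]
ee_rot: [0.847, 0.531, -0.0, 0.0]
contact_force: [0.8, 0.1, -0.3]
gripper_width: 50.1
grasp_force: 0.0
```

Converted, 3 mm is 0.0038, 1.5 mm is 0.0019.

```bash
echo '[[[0,0,0.0019],[0,0,0]],[[0,0,0.0038],[0,0,0]],[[0,0,0.0038],[0,0,0]]]' > m.json && python3 jog.py m.json | sed -n '2p;4p'; echo '[[[0,0,0],[0,0,0]],[[0,0,0],[0,0,0]],[[0,0,0],[0,0,0]],[[0,0,0],[0,0,0]],[[0,0,0],[0,0,0]],[[0,0,0],[0,0,0]]]' > m.json && python3 jog.py m.json 14
```

```text
position: [388.1, 307.1, 10.9]
contact_force: [-0.0, -1.0, -0.3]
clock: 4.45
position: [388.2, 307.3, 11.2]
ee_rot: [0.847, 0.531, 0.0, -0.0]
contact_force: [1.0, -0.3, -0.4]
gripper_width: 14.1
grasp_force: 0.0
```

Converted, 4 mm is 0.005, 2 mm is 0.0025.

```bash
echo '[[[0,0,0],[0,0,0]],[[0,0,0],[0,0,0]],[[0,0,0.0025],[0,0,0]],[[0,0,0.005],[0,0,0]],[[0,0,0.005],[0,0,0]]]' > m.json && python3 jog.py m.json 50| sed -n '2p;4p'; echo '[[[0,0,0.0019],[0,0,0]],[[0,0,0.0038],[0,0,0]],[[0,0,0.0038],[0,0,0]]]' > m.json && python3 jog.py m.json| sed -n '2p;4p'
python3 - <<'E'
from bench import arm, get_image, get_calibration
import cv2,numpy as np
im=get_image("side");x,y=205,115
z=cv2.convertScaleAbs(cv2.resize(im[y:y+60,x:x+70],None,fx=9,fy=9,interpolation=cv2.INTER_CUBIC),alpha=3)
cv2.imwrite("pics/ov3.png",z)
E
```

```text
position: [388.0, 307.0, 6.7]
contact_force: [0.1, -0.1, 0.1]
position: [388.1, 307.1, 3.9]
contact_force: [-0.1, 0.1, -0.0]
```

View pics/ov3.png

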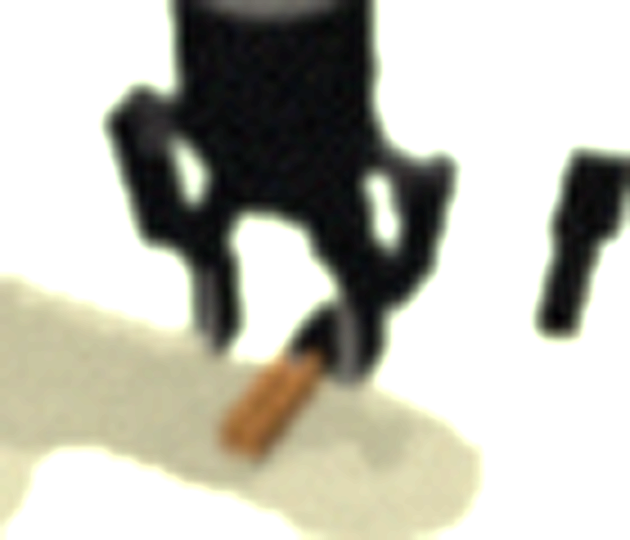

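Converted, 4 mm is 0.005, 2 mm is 0.0025.

```bash
echo '[[[0,0,0.0025],[0,0,0]],[[0,0,0.005],[0,0,0]],[[0,0,0.005],[0,0,0]]]' > m.json && python3 jog.py m.json| sed -n '2p;4p'; echo '[[[0,0,0.0019],[0,0,0]],[[0,0,0.0038],[0,0,0]],[[0,0,0.0038],[0,0,0]]]' > m.json && python3 jog.py m.json| sed -n '2p;4p'; echo '[[[0,0,0],[0,0,0]],[[0,0,0],[0,0,0]],[[0,0,0],[0,0,0]],[[0,0,0],[0,0,0]],[[0,0,0],[0,0,0]],[[0,0,0],[0,0,0]]]' > m.json && python3 jog.py m.json 14
```

```text
position: [388.1, 307.1, -0.2]
contact_force: [1.0, 0.2, -0.3]
position: [388.1, 307.1, -3.1]
contact_force: [-0.5, 0.2, -0.3]
clock: 6.5
position: [388.3, 307.4, -2.6]
ee_rot: [0.847, 0.531, 0.0, -0.0]
contact_force: [-1.5, -0.1, 5.4]
gripper_width: 15.8
grasp_force: 59.0
```

Converted, 4 mm is 0.005, 2 mm is 0.0025.

```bash
echo '[[[0,0,0],[0,0,0]],[[0,0,0],[0,0,0]],[[0,0,0.0025],[0,0,0]],[[0,0,0.005],[0,0,0]],[[0,0,0.005],[0,0,0]]]' > m.json && python3 jog.py m.json 40| sed -n '2p;4p'; echo '[[[0,0,0],[0,0,0]],[[0,0,0],[0,0,0]],[[0,0,0],[0,0,0]],[[0,0,0],[0,0,0]],[[0,0,0],[0,0,0]]]' > m.json && python3 jog.py m.json 14
```

```text
position: [388.0, 307.0, -7.4]
contact_force: [0.1, -0.2, 0.2]
clock: 7.5
position: [388.3, 307.3, -6.7]
ee_rot: [0.847, 0.531, 0.0, -0.0]
contact_force: [-0.6, -0.7, 3.0]
gripper_width: 16.0
grasp_force: 59.4
```

Converted, -80 mm is -0.1, -50 mm is -0.0625.

```bash
echo '[[[0,0,-0.025],[0,0,0]],[[0,0,-0.0625],[0,0,0]],[[0,0,-0.1],[0,0,0]],[[0,0,-0.1],[0,0,0]],[[0,0,-0.1],[0,0,0]]]' > m.json && python3 jog.py m.json
python3 - <<'E'
from bench import arm, get_image, get_calibration
import cv2,numpy as np
A=get_image("side")[100:170,190:270];B=get_image("top")[225:295,120:190]
f=lambda i:cv2.convertScaleAbs(cv2.resize(i,None,fx=5,fy=5,interpolation=cv2.INTER_CUBIC),alpha=2.5)
cv2.imwrite("pics/ov4.png",np.hstack([f(A),f(B)]))
E
```

```text
clock: 8.0
position: [388.1, 307.3, 73.4]
ee_rot: [0.848, 0.531, 0.001, -0.0]
contact_force: [-0.8, -0.4, -1.0]
gripper_width: 16.3
grasp_force: 59.2
```

View pics/ov4.png

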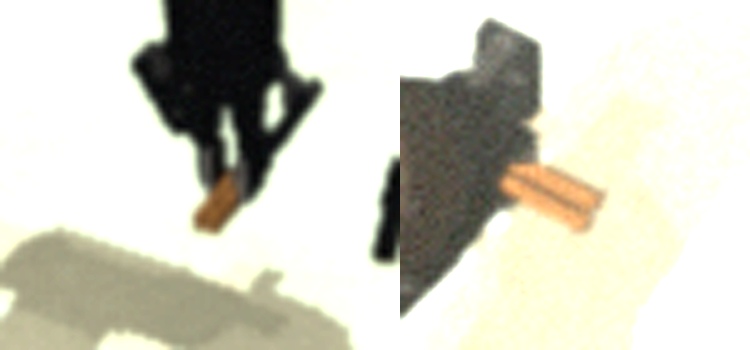

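```bash
python3 -c "
from m import P
from h import go
go(*P['blackT'][:2],73,P['blackT'][2])"|tail -1
```

```text
d [-198.   317.3   -0.7] rv [0.    0.002 0.977] yaw 0.142 j6 1.73 pos [387.6 306.5  72.1] t 8.1
```

Converted, 317 mm is 0.3963, -198 mm is -0.2475, 0.977 rad is 0.1555.

```bash
echo '[[[-0.2475,0.3963,0],[0,0,0.1555]],[[-0.2475,0.3963,0],[0,0,0.1555]],[[-0.2475,0.3963,0],[0,0,0.1555]],[[-0.2475,0.3963,0],[0,0,0.1555]],[[-0.2475,0.3963,0],[0,0,0.1555]],[[-0.2475,0.3963,0],[0,0,0.1555]],[[-0.2475,0.3963,0],[0,0,0.1555]],[[-0.2475,0.3963,0],[0,0,0.1555]],[[-0.2475,0.3963,0],[0,0,0.1555]],[[-0.2475,0.3963,0],[0,0,0.1555]]]' > m.json && python3 jog.py m.json
python3 - <<'E'
from bench import arm, get_image, get_calibration
import cv2,numpy as np
from m import P
from h import go
A=get_image("side")[160:260,240:350];B=get_image("top")[130:250,225:355]
cv2.imwrite("pics/raw5.png",B)
f=lambda i,s:cv2.convertScaleAbs(cv2.resize(i,None,fx=s,fy=s,interpolation=cv2.INTER_CUBIC),alpha=1.6)
a=f(A,3);b=f(B,3.6)
h=max(a.shape[0],b.shape[0]);a=np.pad(a,((0,h-a.shape[0]),(0,0),(0,0)))
cv2.imwrite("pics/ov5.png",np.hstack([b,a]));go(*P['blackT'][:2],0,P['blackT'][2])
E
```

```text
clock: 9.1
position: [586.1, -9.8, 71.3]
ee_rot: [0.998, 0.07, -0.002, 0.0]
contact_force: [0.1, 0.6, 0.6]
gripper_width: 15.8
grasp_force: 59.2
red [588.513 295.766   2.955] 88.7
black [388.446 306.756   1.125] 90.4
green [ 4.90120e+02 -4.19049e+02 -8.60000e-02] 89.9
comb grip [ 630.996 -286.591    3.088] 129.69463888269627 69.24975598897122
caddy [551.  -15.3] 0.14269167828931703 0.1411816870279603 202.42014732326612 247.54899380898854
red [588.513 295.766   2.955]
black [388.446 306.756   1.125]
green [ 4.90120e+02 -4.19049e+02 -8.60000e-02]
comb [ 630.996 -286.591    3.088]
redT [5.75314e+02 6.90180e+01 1.42000e-01]
blackT [ 5.86625e+02 -1.01780e+01  1.42000e-01]
greenT [ 5.97936e+02 -8.93750e+01  1.42000e-01]
bay [ 4.8763e+02 -2.4317e+01  1.4200e-01]
d [ 0.5  1.6 72.1] rv [-0.     0.002  0.001] yaw 0.142 j6 1.73 pos [586.   -8.6  72.1] t 9.2
```

View pics/ov5.png

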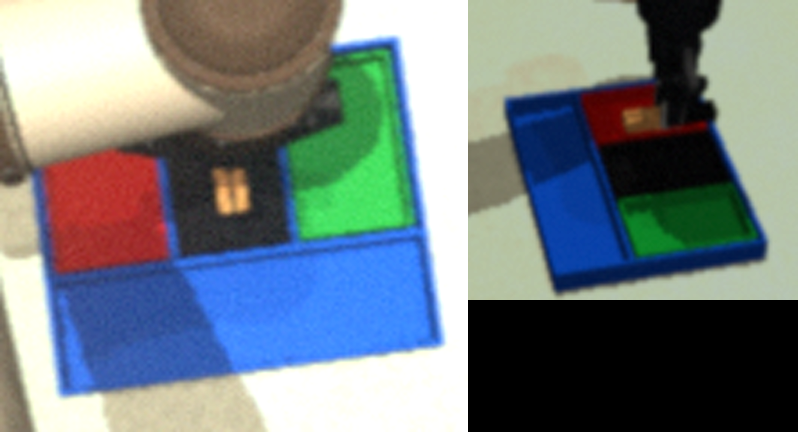

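```bash
sed -i 's/^print/#print/; s/; print([^\n]*$//; s/^for k in P: print.*//' m.py; python3 - <<'E'
from m import P
from h import *
w=px2w([(290,189.2)],92.5)[0]; y=P["blackT"][2]; d=np.array([np.cos(y),np.sin(y)])
c=w+45*d; print(w,c,P["blackT"]); e=c-P["blackT"][:2]; print("off along/across",e@d,e@[-d[1],d[0]])
w=px2w([(159,267.6)],94)[0]; y=P["black"][2]; d=np.array([np.cos(y),np.sin(y)]);c=w+45*d;e=c-P["black"][:2]; print("lift off",e@d,e@[-d[1],d[0]])
E
```

```text
[543.18747705 -15.34519267] [587.73543886  -8.98287408] (np.float64(586.6251861251138), np.float64(-10.178431997725584), np.float64(0.14186018530398845))
off along/across 1.2681337103238581 1.0265752583052952
lift off -0.5918922879602355 -1.1907385276578422
```

Converted, 70 mm is 0.0875, 67 mm is 0.0838.

```bash
echo '[[[0,0,0.05],[0,0,0]],[[0,0,0.075],[0,0,0]],[[0,0,0.0838],[0,0,0]],[[0,0,0.0875],[0,0,0]],[[0,0,0.0875],[0,0,0]],[[0,0,0.0875],[0,0,0]]]' > m.json && python3 jog.py m.json
```

```text
clock: 9.8
position: [588.0, -8.7, 4.4]
ee_rot: [0.997, 0.072, 0.001, -0.0]
contact_force: [0.9, -0.7, -0.6]
gripper_width: 16.3
grasp_force: 59.2
```

Converted, 3 mm is 0.0038, 1.5 mm is 0.0019.

```bash
echo '[[[0,0,0.0019],[0,0,0]],[[0,0,0.0038],[0,0,0]],[[0,0,0.0038],[0,0,0]]]' > m.json && python3 jog.py m.json; echo '[[[0,0,0],[0,0,0]],[[0,0,0],[0,0,0]],[[0,0,0],[0,0,0]],[[0,0,-0.0125],[0,0,0]],[[0,0,-0.05],[0,0,0]],[[0,0,-0.1],[0,0,0]],[[0,0,-0.1],[0,0,0]]]' > m.json && python3 jog.py m.json 32
python3 -c "
from m import P
from h import go
go(*P['red'][:2],75,P['red'][2])"
```

```text
clock: 10.1
position: [587.2, -9.2, 0.3]
ee_rot: [0.997, 0.071, 0.0, -0.0]
contact_force: [-0.3, 0.1, -0.0]
gripper_width: 16.0
grasp_force: 59.3
clock: 10.8
position: [591.5, -8.6, 86.8]
ee_rot: [0.997, 0.072, 0.006, -0.0]
contact_force: [1.1, 0.2, 1.1]
gripper_width: 31.9
grasp_force: 0.0
d [  40.6 -301.7   12.2] rv [-0.002 -0.013  0.331] yaw -0.187 j6 0.92 pos [591.5  -8.6  86.8] t 10.8
```

Converted, -302 mm is -0.3775, 41 mm is 0.0513, 0.331 rad is 0.0527.

```bash
echo '[[[0.0513,-0.3775,0.0075],[0,0,0.0527]],[[0.0513,-0.3775,0.0075],[0,0,0.0527]],[[0.0513,-0.3775,0.0075],[0,0,0.0527]],[[0.0513,-0.3775,0.0075],[0,0,0.0527]],[[0.0513,-0.3775,0.0075],[0,0,0.0527]],[[0.0513,-0.3775,0.0075],[0,0,0.0527]],[[0.0513,-0.3775,0.0075],[0,0,0.0527]],[[0.0513,-0.3775,0.0075],[0,0,0.0527]],[[0.0513,-0.3775,0.0075],[0,0,0.0527]],[[0.0513,-0.3775,0.0075],[0,0,0.0527]]]' > m.json && python3 jog.py m.json 50
python3 -c "
from m import P
from h import go
go(*P['red'][:2],-6.5,P['red'][2])"
python3 - <<'E'
from bench import arm, get_image, get_calibration
import cv2,numpy as np
B=get_image("top"); cv2.imwrite("pics/t6.png",B)
m=cv2.inRange(cv2.cvtColor(B,cv2.COLOR_BGR2HSV),(8,80,60),(25,255,255)); 
n,_,s,c=cv2.connectedComponentsWithStats(m); print([(s[i].tolist(),c[i].round(1).tolist()) for i in range(1,n) if s[i][4]>30])
E
```

```text
clock: 11.8
position: [584.8, 293.8, 74.3]
ee_rot: [0.995, -0.095, -0.0, 0.0]
contact_force: [-0.9, -0.8, 0.2]
gripper_width: 50.1
grasp_force: 0.0
d [ 3.3 -2.7 80.8] rv [ 0.     0.    -0.004] yaw -0.187 j6 0.92 pos [584.8 293.8  74.3] t 11.8
[([57, 100, 56, 55, 2180], [83.5, 126.9]), ([0, 107, 25, 38, 256], [14.5, 126.2]), ([1, 112, 12, 21, 138], [6.8, 122.5]), ([157, 155, 9, 7, 49], [160.9, 158.0]), ([282, 168, 12, 26, 214], [287.4, 180.7]), ([21, 170, 19, 19, 111], [29.6, 179.2]), ([149, 173, 13, 18, 46], [154.7, 178.6]), ([457, 213, 9, 24, 188], [461.0, 225.2]), ([531, 237, 29, 54, 703], [548.2, 267.4]), ([0, 291, 42, 33, 157], [16.3, 302.3]), ([16, 365, 29, 25, 131], [28.7, 374.9]), ([88, 382, 21, 38, 87], [97.8, 404.8])]
```

Converted, 80 mm is 0.1, 78 mm is 0.0975.

```bash
python3 -c "
from m import P
from h import *
y=P['blackT'][2]; d=np.array([np.cos(y),np.sin(y)]); e=px2w([(287.4,180.7)],21)[0]+17*d-P['blackT'][:2]; print(e@d,e@[-d[1],d[0]])"
echo '[[[0.0038,-0.0031,0.0438],[0,0,0]],[[0.0038,-0.0031,0.075],[0,0,0]],[[0.0038,-0.0031,0.09],[0,0,0]],[[0.0038,-0.0031,0.0975],[0,0,0]],[[0.0038,-0.0031,0.1],[0,0,0]],[[0.0038,-0.0031,0.1],[0,0,0]],[[0.0038,-0.0031,0.1],[0,0,0]]]' > m.json && python3 jog.py m.json
```

```text
3.3328734985396666 1.3296789838993992
clock: 12.55
position: [589.0, 297.9, -4.6]
ee_rot: [0.996, -0.094, 0.001, -0.001]
contact_force: [-0.1, -0.7, 0.2]
gripper_width: 50.2
grasp_force: 0.0
```

Black peg is placed well. Lower 2 more, grasp the red-tipped peg and lift.

Converted, 2 mm is 0.0025, 1 mm is 0.0013.

```bash
echo '[[[0,0.0013,0.0025],[0,0,0]],[[0,0.0013,0.0025],[0,0,0]],[[0,0.0013,0.0025],[0,0,0]]]' > m.json && python3 jog.py m.json | sed -n '2p;4p'; echo '[[[0,0,0],[0,0,0]],[[0,0,0],[0,0,0]],[[0,0,0],[0,0,0]],[[0,0,0],[0,0,0]],[[0,0,0],[0,0,0]],[[0,0,0],[0,0,0]]]' > m.json && python3 jog.py m.json 14;  echo '[[[0,0,-0.025],[0,0,0]],[[0,0,-0.0625],[0,0,0]],[[0,0,-0.1],[0,0,0]],[[0,0,-0.1],[0,0,0]],[[0,0,-0.1],[0,0,0]],[[0,0,-0.1],[0,0,0]]]' > m.json && python3 jog.py m.json; python3 -c "
from m import P
from h import go
go(*P['redT'][:2],73,P['redT'][2])"
```

```text
position: [588.1, 296.6, -7.6]
contact_force: [-0.2, 0.0, -0.1]
clock: 13.45
position: [588.2, 296.7, -7.6]
ee_rot: [0.996, -0.094, 0.0, -0.0]
contact_force: [-0.5, 0.4, 2.8]
gripper_width: 16.1
grasp_force: 60.7
clock: 14.05
position: [587.1, 295.8, 70.6]
ee_rot: [0.996, -0.094, -0.001, 0.001]
contact_force: [0.0, 0.1, -0.7]
gripper_width: 16.1
grasp_force: 60.4
d [ 31.1 225.   -2. ] rv [ 0.001  0.002 -0.331] yaw 0.142 j6 1.59 pos [587.1 295.8  70.6] t 14.05
```

Converted, 225 mm is 0.2813, 31 mm is 0.0388, -0.331 rad is -0.0527.

```bash
echo '[[[0.0388,0.2813,0],[0,0,-0.0527]],[[0.0388,0.2813,0],[0,0,-0.0527]],[[0.0388,0.2813,0],[0,0,-0.0527]],[[0.0388,0.2813,0],[0,0,-0.0527]],[[0.0388,0.2813,0],[0,0,-0.0527]],[[0.0388,0.2813,0],[0,0,-0.0527]],[[0.0388,0.2813,0],[0,0,-0.0527]],[[0.0388,0.2813,0],[0,0,-0.0527]],[[0.0388,0.2813,0],[0,0,-0.0527]]]' > m.json && python3 jog.py m.json; python3 -c "
from m import P
from h import go
go(*P['redT'][:2],0,P['redT'][2])"
```

```text
clock: 14.95
position: [576.3, 70.8, 71.7]
ee_rot: [0.997, 0.072, -0.0, 0.0]
contact_force: [-0.6, 0.1, 0.1]
gripper_width: 16.1
grasp_force: 60.3
d [-1.2  1.6 71.7] rv [0.    0.    0.002] yaw 0.142 j6 1.59 pos [576.3  70.8  71.7] t 14.95
```

Converted, 71 mm is 0.0888, 67 mm is 0.0838.

```bash
echo '[[[-0.0013,0.0019,0.05],[0,0,0]],[[-0.0013,0.0019,0.0725],[0,0,0]],[[-0.0013,0.0019,0.0838],[0,0,0]],[[-0.0013,0.0019,0.0888],[0,0,0]],[[-0.0013,0.0019,0.0888],[0,0,0]],[[-0.0013,0.0019,0.0888],[0,0,0]],[[-0.0013,0.0019,0.0888],[0,0,0]]]' > m.json && python3 jog.py m.json
```

```text
clock: 15.65
position: [576.3, 68.4, 2.2]
ee_rot: [0.997, 0.071, 0.001, -0.0]
contact_force: [0.6, 0.1, -0.6]
gripper_width: 16.1
grasp_force: 60.3
```

Converted, 2 mm is 0.0025.

```bash
echo '[[[0,0,0.0025],[0,0,0]],[[0,0,0.0025],[0,0,0]],[[0,0,0.0025],[0,0,0]]]' > m.json && python3 jog.py m.json; echo '[[[0,0,0],[0,0,0]],[[0,0,0],[0,0,0]],[[0,0,0],[0,0,0]],[[0,0,-0.0125],[0,0,0]],[[0,0,-0.05],[0,0,0]],[[0,0,-0.0938],[0,0,0]],[[0,0,-0.1],[0,0,0]],[[0,0,-0.1],[0,0,0]],[[0,0,-0.1],[0,0,0]],[[0,0,-0.1],[0,0,0]]]' > m.json && python3 jog.py m.json 32
python3 -c "
from m import P
from h import go
go(*P['comb'][:2],75,P['comb'][2])
go(*P['green'][:2],75,P['green'][2])"
```

```text
clock: 15.95
position: [575.7, 68.1, -0.6]
ee_rot: [0.997, 0.071, 0.0, -0.0]
contact_force: [0.2, -0.1, 1.4]
gripper_width: 15.9
grasp_force: 60.5
clock: 16.95
position: [574.6, 67.7, 77.9]
ee_rot: [0.997, 0.071, -0.001, 0.0]
contact_force: [-0.6, 0.4, -0.2]
gripper_width: 32.1
grasp_force: 0.0
d [  5.6 358.7   3. ] rv [0.001 0.003 0.195] yaw -0.053 j6 1.94 pos [574.6  67.7  77.9] t 16.95
d [-152.6  469.9    3.5] rv [0.001 0.003 0.228] yaw -0.086 j6 2.19 pos [574.6  67.7  77.9] t 16.95
```

Careful with the scale: shifts go in shares of 800 mm and turns go in shares of 2 pi rad. That gives: 470 mm is 0.5875, -152 mm is -0.19, 0.228 rad is 0.0363.

```bash
echo '[[[-0.19,0.5875,0],[0,0,0.0363]],[[-0.19,0.5875,0],[0,0,0.0363]],[[-0.19,0.5875,0],[0,0,0.0363]],[[-0.19,0.5875,0],[0,0,0.0363]],[[-0.19,0.5875,0],[0,0,0.0363]],[[-0.19,0.5875,0],[0,0,0.0363]],[[-0.19,0.5875,0],[0,0,0.0363]],[[-0.19,0.5875,0],[0,0,0.0363]],[[-0.19,0.5875,0],[0,0,0.0363]],[[-0.19,0.5875,0],[0,0,0.0363]]]' > m.json && python3 jog.py m.json 50 >/dev/null; echo '[[[0,0,0],[0,0,0]],[[0,0,0],[0,0,0]],[[0,0,0],[0,0,0]],[[0,0,0],[0,0,0]]]' > m.json && python3 jog.py m.json
python3 -c "
from m import P
from h import go
go(*P['green'][:2],-7,P['green'][2])"
python3 - <<'E'
from bench import arm, get_image, get_calibration
import cv2,numpy as np
from m import P
from h import *
B=get_image("top"); cv2.imwrite("pics/t7.png",B)
m=cv2.inRange(cv2.cvtColor(B,cv2.COLOR_BGR2HSV),(8,80,60),(25,255,255)); 
n,_,s,c=cv2.connectedComponentsWithStats(m); 
for i in range(1,n):
    if s[i][4]>30 and 230<c[i][0]<350 and c[i][1]<240: print(s[i],c[i])
E
```

```text
clock: 18.35
position: [492.1, -417.3, 78.8]
ee_rot: [0.999, -0.042, -0.0, -0.0]
contact_force: [0.4, 0.4, -0.1]
gripper_width: 50.1
grasp_force: 0.0
d [-1.8  1.9 85.8] rv [-0.     0.001  0.002] yaw -0.086 j6 2.19 pos [ 492.1 -417.3   78.8] t 18.35
[248 160  11  24 182] [252.67032967 171.12637363]
[282 168  12  26 215] [287.52093023 180.90232558]
```

Converted, 85 mm is 0.1063, 83 mm is 0.1038.

```bash
echo '[[[-0.0025,0.0025,0.05],[0,0,0]],[[-0.0025,0.0025,0.0813],[0,0,0]],[[-0.0025,0.0025,0.0963],[0,0,0]],[[-0.0025,0.0025,0.1038],[0,0,0]],[[-0.0025,0.0025,0.1063],[0,0,0]],[[-0.0025,0.0025,0.1063],[0,0,0]],[[-0.0025,0.0025,0.1063],[0,0,0]],[[-0.0025,0.0025,0.1063],[0,0,0]]]' > m.json && python3 jog.py m.json
```

```text
clock: 19.2
position: [490.3, -420.9, -4.7]
ee_rot: [0.999, -0.043, 0.001, 0.0]
contact_force: [-0.6, -1.1, 0.1]
gripper_width: 50.0
grasp_force: 0.0
```

```bash
python3 -c "
from m import P
from h import *
y=P['redT'][2]; d=np.array([np.cos(y),np.sin(y)]); e=px2w([(252.7,171.1)],21)[0]-17*d-P['redT'][:2]; print(e@d,e@[-d[1],d[0]])
go(*P['green'][:2],-7,P['green'][2])"
```

```text
2.6528753471628397 -0.761419915728265
d [-0.3 -1.9  2.3] rv [ 0.001 -0.002  0.   ] yaw -0.086 j6 2.19 pos [ 490.3 -420.9   -4.7] t 19.2
```

Converted, 2 mm is 0.0025, -1 mm is -0.0013.

```bash
echo '[[[0,-0.0013,0.0025],[0,0,0]],[[0,-0.0013,0.0025],[0,0,0]],[[0,-0.0013,0.0025],[0,0,0]]]' > m.json && python3 jog.py m.json | sed -n '2p;4p'; echo '[[[0,0,0],[0,0,0]],[[0,0,0],[0,0,0]],[[0,0,0],[0,0,0]],[[0,0,0],[0,0,0]],[[0,0,0],[0,0,0]],[[0,0,0],[0,0,0]]]' > m.json && python3 jog.py m.json 14;  echo '[[[0,0,-0.025],[0,0,0]],[[0,0,-0.0625],[0,0,0]],[[0,0,-0.1],[0,0,0]],[[0,0,-0.1],[0,0,0]],[[0,0,-0.1],[0,0,0]],[[0,0,-0.1],[0,0,0]]]' > m.json && python3 jog.py m.json; python3 -c "
from m import P
from h import go
go(*P['greenT'][:2],73,P['greenT'][2])"
```

```text
position: [489.7, -419.6, -7.9]
contact_force: [-0.8, 0.8, 0.5]
clock: 20.1
position: [489.9, -419.7, -7.6]
ee_rot: [0.999, -0.043, 0.0, 0.0]
contact_force: [0.3, 0.4, 2.6]
gripper_width: 16.4
grasp_force: 60.6
clock: 20.7
position: [488.8, -419.0, 70.7]
ee_rot: [0.999, -0.043, -0.001, -0.001]
contact_force: [0.6, 0.7, 0.0]
gripper_width: 16.0
grasp_force: 60.3
d [  80.4 -337.8   -2. ] rv [-0.002  0.002 -0.228] yaw 0.142 j6 1.86 pos [ 488.8 -419.    70.7] t 20.7
```

Converted, -338 mm is -0.4225, 80 mm is 0.1, -0.228 rad is -0.0363.

```bash
echo '[[[0.1,-0.4225,0],[0,0,-0.0363]],[[0.1,-0.4225,0],[0,0,-0.0363]],[[0.1,-0.4225,0],[0,0,-0.0363]],[[0.1,-0.4225,0],[0,0,-0.0363]],[[0.1,-0.4225,0],[0,0,-0.0363]],[[0.1,-0.4225,0],[0,0,-0.0363]],[[0.1,-0.4225,0],[0,0,-0.0363]],[[0.1,-0.4225,0],[0,0,-0.0363]],[[0.1,-0.4225,0],[0,0,-0.0363]],[[0.1,-0.4225,0],[0,0,-0.0363]]]' > m.json && python3 jog.py m.json>/dev/null;echo '[[[0,0,0],[0,0,0]],[[0,0,0],[0,0,0]],[[0,0,0],[0,0,0]]]' > m.json && python3 jog.py m.json; python3 -c "
from m import P
from h import go
go(*P['greenT'][:2],0,P['greenT'][2])"
```

```text
clock: 22.0
position: [598.0, -90.6, 72.1]
ee_rot: [0.998, 0.07, -0.0, -0.0]
contact_force: [0.7, -0.3, -0.8]
gripper_width: 16.2
grasp_force: 60.3
d [ 0.1 -1.3 72.1] rv [-0.     0.    -0.001] yaw 0.142 j6 1.86 pos [598.  -90.6  72.1] t 22.0
```

Converted, 72 mm is 0.09, 71 mm is 0.0888.

```bash
echo '[[[0,-0.0013,0.05],[0,0,0]],[[0,-0.0013,0.0725],[0,0,0]],[[0,-0.0013,0.0838],[0,0,0]],[[0,-0.0013,0.0888],[0,0,0]],[[0,-0.0013,0.09],[0,0,0]],[[0,-0.0013,0.09],[0,0,0]],[[0,-0.0013,0.09],[0,0,0]],[[0,-0.0013,0.09],[0,0,0]],[[0,-0.0013,0.09],[0,0,0]]]' > m.json && python3 jog.py m.json
```

```text
clock: 22.9
position: [598.5, -88.6, 0.7]
ee_rot: [0.997, 0.071, 0.001, -0.0]
contact_force: [0.5, 1.0, -0.7]
gripper_width: 16.0
grasp_force: 60.3
```

Converted, -80 mm is -0.1, -75 mm is -0.0938.

```bash
echo '[[[0,0,0],[0,0,0]],[[0,0,0],[0,0,0]],[[0,0,0],[0,0,0]],[[0,0,-0.0125],[0,0,0]],[[0,0,-0.05],[0,0,0]],[[0,0,-0.0938],[0,0,0]],[[0,0,-0.1],[0,0,0]],[[0,0,-0.1],[0,0,0]],[[0,0,-0.1],[0,0,0]],[[0,0,-0.1],[0,0,0]]]' > m.json && python3 jog.py m.json 32
python3 -c "
from m import P
from h import go
go(*P['comb'][:2],75,P['comb'][2])"
```

```text
clock: 23.9
position: [597.1, -88.8, 78.8]
ee_rot: [0.997, 0.071, -0.001, -0.0]
contact_force: [-0.1, 1.0, -1.0]
gripper_width: 32.2
grasp_force: 0.0
d [  5.5 200.6   3.7] rv [-0.     0.003  0.195] yaw -0.053 j6 1.94 pos [597.1 -88.8  78.8] t 23.9
```

Converted, 201 mm is 0.2513, 5 mm is 0.0063, 0.195 rad is 0.031.

```bash
echo '[[[0.0063,0.2513,0],[0,0,0.031]],[[0.0063,0.2513,0],[0,0,0.031]],[[0.0063,0.2513,0],[0,0,0.031]],[[0.0063,0.2513,0],[0,0,0.031]],[[0.0063,0.2513,0],[0,0,0.031]],[[0.0063,0.2513,0],[0,0,0.031]],[[0.0063,0.2513,0],[0,0,0.031]],[[0.0063,0.2513,0],[0,0,0.031]],[[0.0063,0.2513,0],[0,0,0.031]]]' > m.json && python3 jog.py m.json 50
python3 -c "
from m import P
from h import go
go(*P['comb'][:2],-7,P['comb'][2])"

```

```text
clock: 24.8
position: [631.8, -285.5, 80.3]
ee_rot: [1.0, -0.025, -0.0, -0.0]
contact_force: [0.3, -0.6, 0.4]
gripper_width: 50.1
grasp_force: 0.0
d [-0.8  1.2 87.3] rv [-0.     0.     0.003] yaw -0.053 j6 1.94 pos [ 631.8 -285.5   80.3] t 24.8
```

Converted, 86 mm is 0.1075, 83 mm is 0.1038.

```bash
echo '[[[-0.0013,0.0013,0.05],[0,0,0]],[[-0.0013,0.0013,0.0813],[0,0,0]],[[-0.0013,0.0013,0.0963],[0,0,0]],[[-0.0013,0.0013,0.1038],[0,0,0]],[[-0.0013,0.0013,0.1075],[0,0,0]],[[-0.0013,0.0013,0.1075],[0,0,0]],[[-0.0013,0.0013,0.1075],[0,0,0]],[[-0.0013,0.0013,0.1075],[0,0,0]],[[-0.0013,0.0013,0.1075],[0,0,0]]]' > m.json && python3 jog.py m.json
```

```text
clock: 25.7
position: [631.0, -288.0, -5.1]
ee_rot: [1.0, -0.026, 0.001, 0.0]
contact_force: [-0.3, -0.9, 0.7]
gripper_width: 50.0
grasp_force: 0.0
```

Converted, 2 mm is 0.0025, -1 mm is -0.0013.

```bash
echo '[[[0,-0.0013,0.0025],[0,0,0]],[[0,-0.0013,0.0025],[0,0,0]],[[0,-0.0013,0.0025],[0,0,0]]]' > m.json && python3 jog.py m.json | sed -n '2p;4p'; echo '[[[0,0,0],[0,0,0]],[[0,0,0],[0,0,0]],[[0,0,0],[0,0,0]],[[0,0,0],[0,0,0]],[[0,0,0],[0,0,0]],[[0,0,0],[0,0,0]]]' > m.json && python3 jog.py m.json 14;  echo '[[[0,0,-0.025],[0,0,0]],[[0,0,-0.0625],[0,0,0]],[[0,0,-0.1],[0,0,0]],[[0,0,-0.1],[0,0,0]],[[0,0,-0.1],[0,0,0]],[[0,0,-0.1],[0,0,0]],[[0,0,-0.1],[0,0,0]]]' > m.json && python3 jog.py m.json; python3 -c "
from m import P
from h import *
y=P['bay'][2]+np.pi/2; t=np.array(P['bay'][:2])-25*np.array([np.cos(y),np.sin(y)])
print(t); go(*t,73,y)"
```

```text
position: [630.5, -286.8, -8.0]
contact_force: [0.1, 0.9, 0.9]
clock: 26.6
position: [630.8, -286.9, -7.6]
ee_rot: [1.0, -0.026, 0.0, 0.0]
contact_force: [0.3, 0.8, 1.7]
gripper_width: 15.9
grasp_force: 60.7
clock: 27.3
position: [629.6, -286.6, 70.3]
ee_rot: [1.0, -0.026, -0.002, -0.0]
contact_force: [0.1, -0.1, -0.9]
gripper_width: 16.0
grasp_force: 60.3
[491.16433685 -49.06578541]
d [-150.8 -229.9   -2. ] rv [0.002 0.003 1.376] yaw -1.429 j6 0.24 pos [ 629.6 -286.6   70.3] t 27.3
```

Converted, -230 mm is -0.2875, -151 mm is -0.1888, 1.376 rad is 0.219.

```bash
echo '[[[-0.1888,-0.2875,0],[0,0,0.219]],[[-0.1888,-0.2875,0],[0,0,0.219]],[[-0.1888,-0.2875,0],[0,0,0.219]],[[-0.1888,-0.2875,0],[0,0,0.219]],[[-0.1888,-0.2875,0],[0,0,0.219]],[[-0.1888,-0.2875,0],[0,0,0.219]],[[-0.1888,-0.2875,0],[0,0,0.219]],[[-0.1888,-0.2875,0],[0,0,0.219]],[[-0.1888,-0.2875,0],[0,0,0.219]],[[-0.1888,-0.2875,0],[0,0,0.219]]]' > m.json && python3 jog.py m.json>/dev/null;echo '[[[0,0,0],[0,0,0]],[[0,0,0],[0,0,0]],[[0,0,0],[0,0,0]],[[0,0,0],[0,0,0]]]' > m.json && python3 jog.py m.json; python3 - <<'E'
from m import P
from h import *
y=P['bay'][2]+np.pi/2; t=np.array(P['bay'][:2])-25*np.array([np.cos(y),np.sin(y)])
go(*t,0,y)
from bench import arm, get_image, get_calibration
A=get_image("side")[160:260,240:350];B=get_image("top")[130:250,225:355]
f=lambda i,s:cv2.convertScaleAbs(cv2.resize(i,None,fx=s,fy=s,interpolation=cv2.INTER_CUBIC),alpha=1.6)
a=f(A,3);b=f(B,3.6)
a=np.pad(a,((0,b.shape[0]-a.shape[0]),(0,0),(0,0)))
cv2.imwrite("pics/ov8.png",np.hstack([b,a]))
E
```

```text
clock: 28.7
position: [491.9, -49.4, 72.0]
ee_rot: [0.756, -0.655, -0.0, 0.0]
contact_force: [-0.1, -0.4, -0.3]
gripper_width: 15.7
grasp_force: 60.3
d [-0.4  0.6 72. ] rv [ 0.    -0.     0.001] yaw -1.429 j6 0.24 pos [491.9 -49.4  72. ] t 28.7
```

View pics/ov8.png

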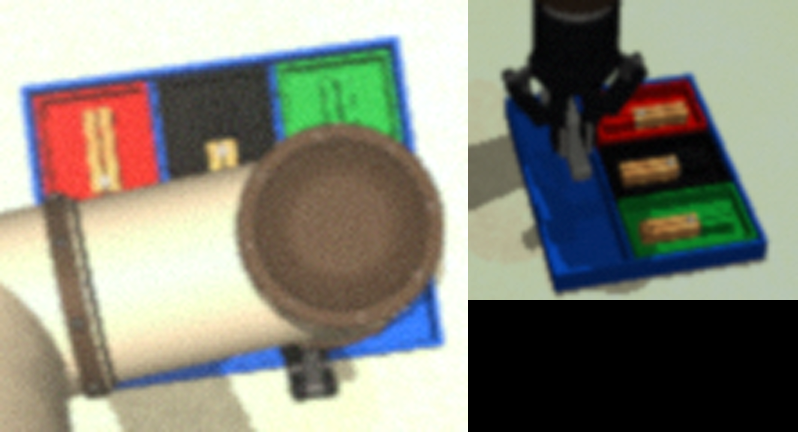

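Converted, 74 mm is 0.0925, 72 mm is 0.09.

```bash
echo '[[[0,0.0006,0.05],[0,0,0]],[[0,0.0006,0.0725],[0,0,0]],[[0,0.0006,0.085],[0,0,0]],[[0,0.0006,0.09],[0,0,0]],[[0,0.0006,0.0925],[0,0,0]],[[0,0.0006,0.0925],[0,0,0]],[[0,0.0006,0.0925],[0,0,0]],[[0,0.0006,0.0925],[0,0,0]],[[0,0.0006,0.0925],[0,0,0]]]' > m.json && python3 jog.py m.json
```

```text
clock: 29.7
position: [491.8, -49.3, -1.4]
ee_rot: [0.756, -0.655, 0.0, -0.0]
contact_force: [0.1, 0.3, -1.0]
gripper_width: 16.4
grasp_force: 60.3
```

Converted, 2 mm is 0.0025.

```bash
echo '[[[0,0,0.0025],[0,0,0]],[[0,0,0.0025],[0,0,0]],[[0,0,0.0025],[0,0,0]],[[0,0,0.0025],[0,0,0]]]' > m.json && python3 jog.py m.json; echo '[[[0,0,0],[0,0,0]],[[0,0,0],[0,0,0]],[[0,0,0],[0,0,0]],[[0,0,-0.0125],[0,0,0]],[[0,0,-0.05],[0,0,0]],[[0,0,-0.0938],[0,0,0]],[[0,0,-0.15],[0,0,0]],[[0,0,-0.1875],[0,0,0]],[[0,0,-0.1875],[0,0,0]],[[0,0,-0.1875],[0,0,0]]]' > m.json && python3 jog.py m.json 30
python3 -c "
from h import go
go(400,300,150,-1.429)"
```

```text
clock: 30.1
position: [491.8, -49.2, -3.7]
ee_rot: [0.756, -0.655, 0.0, -0.0]
contact_force: [0.3, 0.4, 0.3]
gripper_width: 16.0
grasp_force: 60.5
clock: 31.1
position: [491.4, -49.2, 147.2]
ee_rot: [0.755, -0.655, 0.001, -0.001]
contact_force: [-0.5, 0.6, -0.4]
gripper_width: 29.8
grasp_force: 0.0
d [-358.6   41.1   -2.7] rv [-0.002  0.001  0.   ] yaw -1.429 j6 -0.5 pos [491.4 -49.2 147.2] t 31.1
```

Converted, -360 mm is -0.45, 40 mm is 0.05.

```bash
echo '[[[-0.45,0.05,-0.025],[0,0,0]],[[-0.45,0.05,-0.025],[0,0,0]],[[-0.45,0.05,-0.025],[0,0,0]],[[-0.45,0.05,-0.025],[0,0,0]],[[-0.45,0.05,-0.025],[0,0,0]],[[-0.45,0.05,-0.025],[0,0,0]],[[-0.45,0.05,-0.025],[0,0,0]],[[-0.45,0.05,-0.025],[0,0,0]],[[-0.45,0.05,-0.025],[0,0,0]],[[-0.45,0.05,-0.025],[0,0,0]]]' > m.json && python3 jog.py m.json
python3 - <<'E'
from h import *
from bench import arm, get_image, get_calibration
B=get_image("top"); cv2.imwrite("pics/t9.png",B)
f=lambda i,s:cv2.convertScaleAbs(cv2.resize(i,None,fx=s,fy=s,interpolation=cv2.INTER_CUBIC),alpha=1.6)
A=get_image("side")[160:260,240:350]
b=f(B[135:245,225:355],4);a=f(A,2.4);a=np.pad(a,((0,b.shape[0]-a.shape[0]),(0,0),(0,0)))
cv2.imwrite("pics/ov9.png",np.hstack([b,a]))
E
```

```text
clock: 32.1
position: [400.2, 300.2, 164.8]
ee_rot: [0.755, -0.655, 0.0, 0.002]
contact_force: [-0.2, -0.4, 0.1]
gripper_width: 29.8
grasp_force: 0.0
```

View pics/ov9.png

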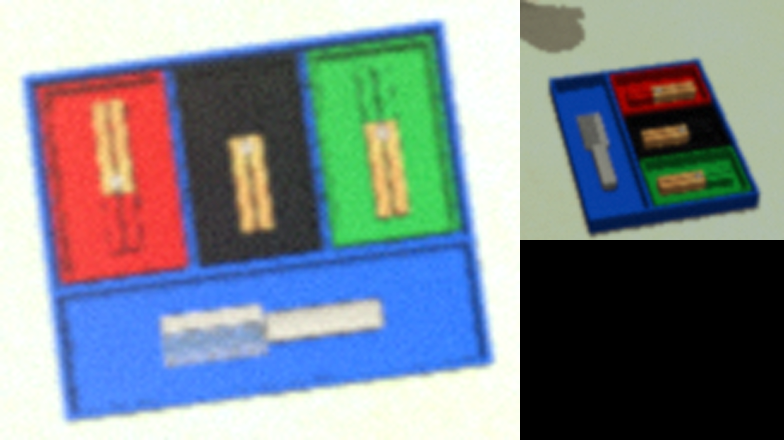

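The picture shows all three pegs flat in the tubs of their colours. Wood centres in the crop are red (112,145), black (250,183) and green (387,168). The comb lies lengthwise in the middle of the bay at (272,328).

```bash
python3 -c "
from bench import arm, get_image, get_calibration
print(arm.job_done())"
```

```text
the job is handed in; nothing more can be done
None
```

The job is handed in at about 32 s: the last picture shows each wooden peg flat in its own colour's tub and the steel comb lengthwise in the bay; I never gripped the plastic peg or black comb, but I did not re-measure them, and no verdict was printed.

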